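# Push a terminal carrier home under a low test hood

### The job

Lay the low terminal carrier (not the tall one, which does not clear the hood) on the bed of the test station and push it nose first under the hood until it is fully home against the stop hidden inside, then let go. Feel your way gently: under the hood, never press it against the stop, rails or hood with more than 20 N. Leave the tall carrier and the other things on the bench where they are.

Things in the scene. Friction and masses are not known exactly. Their poses are not given: they have to be found in the camera images.
- low_carrier_tab (a point): Centre of the upright grip tab at the tail of the LOW carrier. Tab: 12 thick along x, 30 wide along y, standing from the base top (8 above the underside) to 46 above it, rear face flush with the tail end. This point is 28 above the underside, on the centre line, 134 behind the nose. Axes: x from tail to nose, y left, z up.
- low_carrier_nose (a point): Middle of the lower front edge of the low carrier (the end away from the tab), on its underside. Same axes as the tab.
- low_carrier: LOW carrier: loose grey plastic sled, 0.26 to 0.48 kg, 140 long, 60 wide, base 8 thick, with a row of twelve low grey terminal blocks whose tops are 16 above the underside, and a tab at the tail. Origin: centre of its underside; axes as its tab. It lies left or right of the middle, the tall one opposite. Friction on the bed: 1 to 5 N.
- mouth (a point): Middle of the tunnel mouth of the test station, on top of the bed. x points into the tunnel (push direction, roughly to the robot's left), y left, z up. Tunnel roof (hood underside) 20 above the bed. Two steel guide rails, 12 high, 64 apart, run from 25 before the mouth inwards; flared lead-ins in front of them open to about 92 apart at 56 before the mouth. The tab stays outside.
- station: Test station, fixed to the bench: flat aluminium bed 345 long, 104 wide, top 12 above the bench, open for 205 before the mouth; then a grey hood 130 long, 104 wide, its top 50 above the bed. Hidden under it is an end stop clamped at an unknown depth 55 to 100 behind the mouth: feel for it. Its face is sprung, giving 1 mm per 4 N, up to 9. Origin 12 below the mouth point, same axes.
- tall_carrier_tab (a point): Centre of the same kind of tab (28 above the underside) on the TALL carrier: same 140 x 60 sled, but with five tall white modules up to 43 above its underside. Must be left where it is.
- breaker: Loose white circuit breaker, 18 x 75 x 59 high, origin at the centre of its underside; bystander.
- socket: Loose white wall socket, 80 x 80 x 30 high, origin at the centre of its underside; bystander.
- offcut: Loose offcut of steel mounting rail, 160 x 35 x 7.5 high, origin at the centre of its underside; bystander.

How it is judged:
By the outcome, as a careful person would: the job done as asked, in the order asked, and still so for the second after the job is handed in, with the robot touching nothing.
It also fails if it takes over 67 s, if anything falls off the work surface, if the arm or the gripper's body presses on something with over 40 N, if the wrist force passes 120 N, or if a joint passes its speed limit or range.

### The arm

A 6-joint arm with a two-finger parallel gripper is mounted at the origin on the work surface. World frame = base frame: x ahead of the robot, y to its left, z up, the work surface at z = 0. Lengths are in mm, angles in degrees, forces in N, time in s.
With the tool pointing down it reaches from about 325 to 900 mm from the base axis. Payload 6.1 kg.
Tool frame: the origin (TCP) lies midway between the tips of the shut fingers; the grasp point (between the pads) lies 19 mm behind it; z points along the fingers, y is the line along which they close (so a half turn about z gives the same grasp; the last joint's range is limited). The gripper opens to 87 mm and grips with 3 to 60 N. Pads are 19 mm wide; open, the fingers measure 117 mm over their backs; the gripper's body (75 mm by 190 mm) begins 51 mm behind the grasp point.
Start: joints at [-80.85, 12.628, 87.462, -0, 79.91, -7.225], TCP at [176.196, -599.642, 201.638] pointing down, gripper open.
Joint ranges: [-170.65, 170.65], [-52.31, 119.04], [5.05, 147.46], [-71.25, 251.25], [11.57, 151.72], [-153.62, 153.62]. Speed limits (degrees/s): [147.25, 147.25, 172.46, 180, 180, 180].

### API

Orientations are given as [roll, pitch, yaw] about the fixed x, y, z axes, in that order (R = Rz(yaw) Ry(pitch) Rx(roll)).
In Python, from plant import ctrl gives the robot as it stands. The module is installed in compiled form; this text tells all that it offers. Calls block until the motion is done:
- ctrl.movep(position, orientation): joint-space move of the TCP to a pose.
- ctrl.move_l(position, orientation=None, velocity=150): straight line of the TCP; orientation=None keeps the orientation; velocity is the mean speed in mm/s.
- ctrl.goto_joints(angles): joint-space move.
- ctrl.ungrasp() and ctrl.grasp(squeeze=None): open the fingers fully, or close them until they stop; squeeze is the grip in N (None keeps the last).
- ctrl.pause(seconds).
- ctrl.inverse_kinematics(position, orientation): joint angles nearest the present ones, or None.
- ctrl.snapshot(name): name is "scene" or "top" or "wrist"; returns a dict with "img" (384x512x3 uint8, red, green, blue), "range_z" (384x512 float32, mm along the optical axis (not along the pixel's ray), 0 where there is no reading), "fov_y" (degrees; the focal length in pixels is half the picture's height over the tangent of half this angle, whatever the lens; pixels are square), "cx", "cy" (the principal point, pixels), "rvec" (rotation vector, rad) and "tvec" (3), from world to camera coordinates, as OpenCV has them. Camera axes: x right, y down, z forward; pixel columns grow to the right and rows downward; lengths in mm; the calibration is good to about 2 mm. A picture is of the moment at which its call begins.
A pose or a line that the arm cannot do raises ctrl.Unreachable and nothing moves.
- ctrl.sign_off(): hands the job in; it is judged then, once.
Readings, each from a call of its own:
- ctrl.read_time_s(): time.
- ctrl.read_joint_positions(): joint angles.
- ctrl.read_qvel(): joint speeds.
- ctrl.read_joint_torque(): joint torques, N m.
- ctrl.read_position(): TCP position.
- ctrl.read_orientation(): TCP orientation.
- ctrl.read_force(): force on the tool from outside, world axes, zero at the start.
- ctrl.read_ft_torque(): the same for the moment, N m.
- ctrl.read_finger_gap(): opening from 0.0 (shut) to 1.0 (fully open).
- ctrl.read_grasp_force(): force on a finger pad.
Only numpy, scipy, OpenCV 4.12 (cv2) and the standard library are available. Lean on these libraries where they do the work, as an engineer would, in place of code of your own. Each camera call takes 0.05 s, during which the arm holds its last target. There are 200 camera calls.

## Working session

There is one attempt and no reset: what is moved stays moved. The work goes in short steps, each a Python script; the robot and the scene stay as the last script left them, time stands still between calls to the robot, and variables do not carry over. Pictures are saved under pics/ and viewed, at most 10 in all, crops included, and the job is handed in when it is done.

```bash
mkdir -p pics
cat > h.py <<'E'
import numpy as np, cv2
from plant import ctrl
def cloud(s):
    z=s["range_z"].astype(float); h,w=z.shape; f=h/2/np.tan(np.radians(s["fov_y"])/2)
    v,u=np.mgrid[:h,:w]; P=np.dstack([(u-s["cx"])*z/f,(v-s["cy"])*z/f,z])
    R=cv2.Rodrigues(np.array(s["rvec"],float))[0]
    W=(P-np.array(s["tvec"],float).reshape(3))@R
    W[z<=0]=np.nan
    return W
E
python3 - <<'E'
from h import *
for n in("top","scene"):
    s=ctrl.snapshot(n); np.savez(n+"0.npz",img=s["img"],W=cloud(s))
    cv2.imwrite(f"pics/{n}0.png",cv2.resize(s["img"][:,:,::-1],(800,600)))
    W=cloud(s); print(n,s["fov_y"],s["tvec"],np.nanpercentile(W.reshape(-1,3),[1,50,99],axis=0))
print(ctrl.read_orientation(),ctrl.read_time_s())
E
```

```text
top 48.74265826097075 [ -22.56821424  553.5153312  1131.17018775] [[ 4.12004907e+01 -9.18925668e+02 -6.30755428e+02]
 [ 5.48940198e+02 -2.29608955e+01  6.07158728e-02]
 [ 1.41448769e+03  9.15610825e+02  7.31705364e+02]]
scene 46.23491449546446 [ 350.17772964 -250.0907111  1482.5729577 ] [[-7.78459739e+02 -2.17115534e+03 -7.53125328e+02]
 [ 4.90758000e+02 -2.40909821e+01  8.25649352e-01]
 [ 1.13199905e+03  5.98718428e+02  3.91078905e+02]]
[-1.79902443e+02 -1.14023192e-02  1.63768791e+01] 0.1
```

View pics/top0.png

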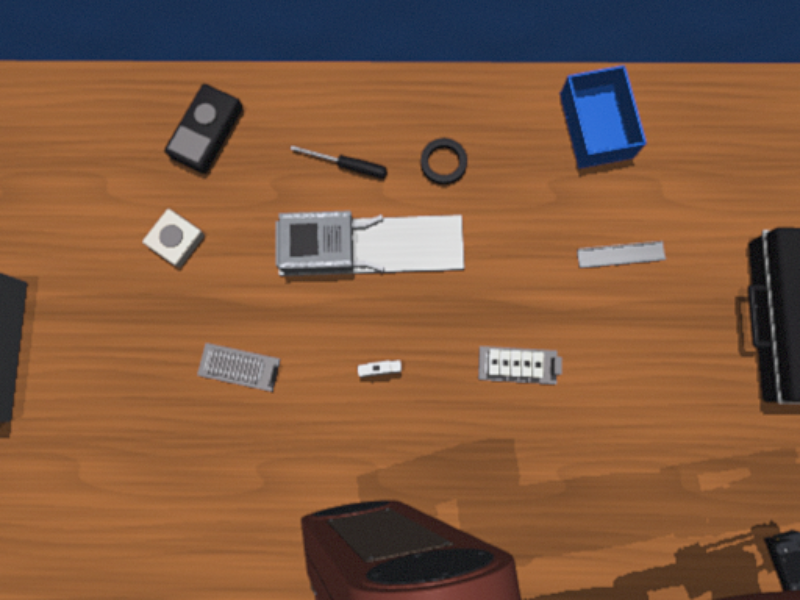

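View pics/scene0.png

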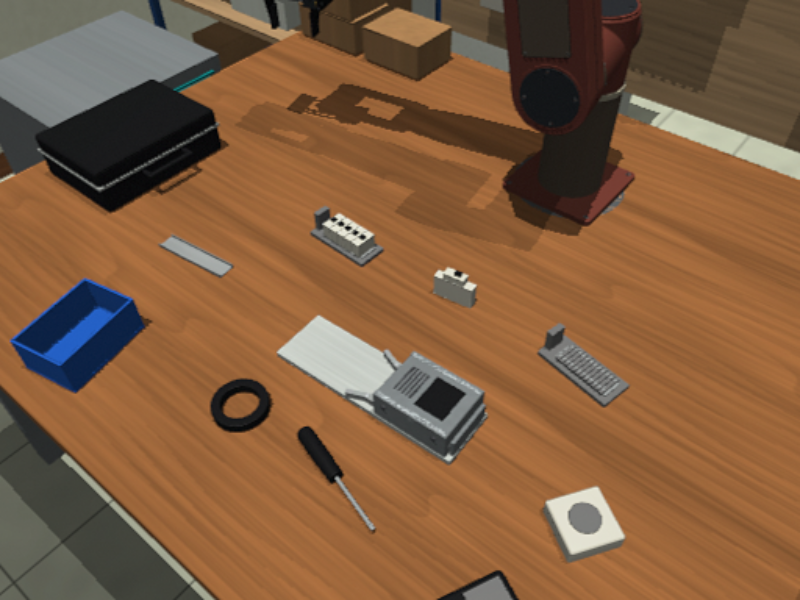

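The low carrier is at about (238,367) in the 800x600 top view, with its tab at the right end (270,375). The tall one is at (520,365). The station's hood spans columns 277-353 and its bed reaches 463, so the push is to the left (+y). Next I'll fit the poses.

Run:
```python
from h import *
for n in("top","scene"):
    d=np.load(n+"0.npz"); W=d["W"]; Z=W[...,2]
    if n=="top":
        def idx(u,v): return W[int(v*.64),int(u*.64)]
        c0=idx(238,367); s0=idx(370,244); print(c0,s0)
    def sel(c,r,zl,zh):
        m=(abs(W[...,0]-c[0])<r[0])&(abs(W[...,1]-c[1])<r[1])&(Z>zl)&(Z<zh)
        return W[m]
    def rect(p,t): 
        if len(p)<4: print(t,len(p));return
        (c,s,a)=cv2.minAreaRect(p[:,:2].astype(np.float32)); print(n,t,len(p),np.round(c,1),np.round(s,1),round(a,2),"z",np.round(np.percentile(p[:,2],[10,50,90]),1), "pct",np.round(np.median(p,0),1))
    rect(sel(c0,(70,110),4,60),"carrier"); rect(sel(c0,(70,110),28,60),"tab");rect(sel(c0,(70,110),11,20),"blocks")
    rect(sel(s0,(90,230),7,80),"station"); rect(sel(s0,(90,230),50,80),"hood"); rect(sel(s0,(90,230),8,16),"bed");rect(sel(s0,(90,230),19,30),"rails")
```

```text
[422.49049386 269.64300354  18.25389081] [652.38346071  37.31604911  14.27790274]
top carrier 1159 [421.7 270.1] [218.  136.1] 89.06 z [ 5.3 12.  19. ] pct [419.6 269.9  12. ]
top tab 61 [407.7 209. ] [13.5 28.3] 83.35 z [39.2 45.2 48.6] pct [407.4 207.7  45.2]
top blocks 547 [420.8 270.9] [138.   58.2] 79.2 z [12.  15.6 18.4] pct [422.  276.1  15.6]
top station 4315 [639.   57.3] [138.8 392.5] 6.11 z [ 9.6 15.4 64. ] pct [647.5  49.3  15.4]
top hood 1677 [646.4 133.5] [105.1 131. ] 2.54 z [58.8 62.2 65.6] pct [644.8 133.2  62.2]
top bed 2134 [657.9  36.4] [122.2 345. ] 3.31 z [ 9.1 11.8 14.5] pct [651.9 -36.1  11.8]
top rails 181 [648.6 102. ] [106.5 181.1] 2.03 z [20.6 23.6 27.5] pct [614.2  50.5  23.6]
scene carrier 1239 [425.1 272.5] [131.1 213.4] 1.06 z [ 6.8 13.7 19.7] pct [429.8 270.9  13.7]
scene tab 90 [414.9 208.8] [13.8 33.4] 77.69 z [32.7 44.2 47.5] pct [416.9 210.3  44.2]
scene blocks 634 [429.2 269.8] [138.6  55.4] 78.56 z [12.4 15.6 18.1] pct [429.  279.4  15.6]
scene station 5507 [636.2  48. ] [148.7 374.8] 2.02 z [11.1 27.2 64.2] pct [666.   88.1  27.2]
scene hood 2236 [653.4 131.9] [108.2 131.9] 1.82 z [59.8 62.9 65.2] pct [657.5 137.3  62.9]
scene bed 2344 [656.   34.9] [107.3 346.8] 2.63 z [10.1 12.5 14.7] pct [665.6 -37.6  12.5]
scene rails 319 [652.9 107.8] [106.1 197.7] 2.98 z [20.2 24.  28. ] pct [699.1 100.7  24. ]
```

Run:
```python
from h import *
import pickle
ctrl.movep([600,40,330],[180,0,2.5]); a=ctrl.snapshot("wrist")
ctrl.movep([410,225,250],[180,0,-11]); b=ctrl.snapshot("wrist")
pickle.dump((a,b),open("w.pkl","wb"))
print(ctrl.read_time_s(),ctrl.read_force())
cv2.imwrite("pics/w.png",cv2.resize(np.hstack([a["img"],b["img"]])[:,:,::-1],(800,300)))
for s in(a,b):
    R=cv2.Rodrigues(np.array(s["rvec"]))[0]; print(-R.T@np.array(s["tvec"]).ravel(),R[2],s["fov_y"])
```

```text
4.0167 [-0.10623926 -0.07419422 -0.22012412]
[680.54746886  41.3868948  512.31152488] [-0.28805553 -0.01286474 -0.95752729] 68.76510866992102
[489.85315402 208.44851941 433.44072504] [-0.28117864  0.05437994 -0.95811346] 68.76510866992102
```

View pics/w.png

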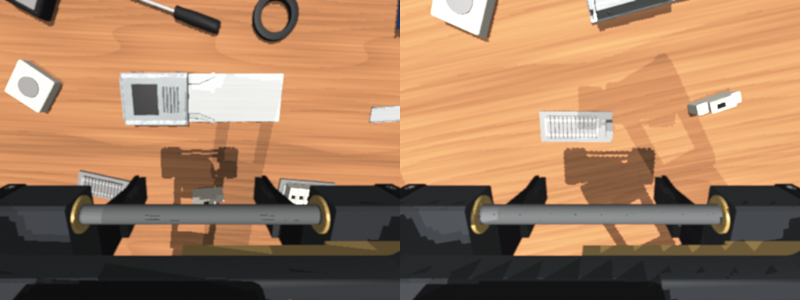

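The left wrist view shows the whole station: hood at (155,98) and bed to column 283. The right view shows the low carrier at (575,126), with its tab at the right end. I'll segment by colour and project onto the known planes.

```bash
cat >> h.py <<'E'
def plane(s,uv,z):
    f=192/np.tan(np.radians(s["fov_y"])/2); R=cv2.Rodrigues(np.array(s["rvec"],float))[0]; t=np.array(s["tvec"],float).ravel()
    C=-R.T@t; d=np.c_[(uv[:,0]-s["cx"])/f,(uv[:,1]-s["cy"])/f,np.ones(len(uv))]@R
    return C+d*((z-C[2])/d[:,2])[:,None]
def blob(s,seed,sat=60):
    hsv=cv2.cvtColor(s["img"],cv2.COLOR_RGB2HSV); m=((hsv[...,1]<sat)&(hsv[...,2]>60)).astype(np.uint8)
    n,l=cv2.connectedComponents(m); k=l[seed[1]-3:seed[1]+4,seed[0]-3:seed[0]+4]; k=np.bincount(k[k>0]).argmax()
    return (l==k).astype(np.uint8)
E
python3 - <<'E'
from h import *
import pickle
a,b=pickle.load(open("w.pkl","rb"))
def rect(p): c,s,an=cv2.minAreaRect(p[:,:2].astype(np.float32)); return np.round(c,1),np.round(s,1),round(an,2)
out=[]
for s,seed,z in((a,(300,125),12),(b,(220,161),8)):
    m=blob(s,seed); v,u=np.nonzero(m); uv=np.c_[u,v].astype(float)
    print("blob",len(u),u.min(),u.max(),v.min(),v.max(),rect(plane(s,uv,z)))
    o=s["img"].copy(); c,_=cv2.findContours(m,0,1); cv2.drawContours(o,c,-1,(255,0,0),1)
    x,y=u.min()-20,max(v.min()-20,0); o=o[y:v.max()+20,x:u.max()+20]; print("crop",x,y,o.shape); out.append(cv2.resize(o,(800,290),interpolation=cv2.INTER_NEAREST))
    W=cloud(s); Z=W[...,2]
    if z==12:
        for nm,zl,zh in(("hood",54,70),("bed",7,17)):
            q=(m>0)&(Z>zl)&(Z<zh); v,u=np.nonzero(q); pz=62 if nm=="hood" else 12
            print(nm,rect(plane(s,np.c_[u,v].astype(float),pz)),"cloud",rect(W[q]),np.median(Z[q]))
    else:
        for nm,zl,zh in(("tab",30,60),("low",3,20)):
            q=(cv2.dilate(m,np.ones((5,5)))>0)&(Z>zl)&(Z<zh); 
            if q.sum()>4: print(nm,q.sum(),rect(W[q]),np.median(W[q],0))
cv2.imwrite("pics/seg.png",np.vstack(out)[:,:,::-1])
E
```

```text
blob 13186 153 362 92 160 (array([651.9,  38.1]), array([114.9, 355.4]), 2.46)
crop 133 72 (108, 249, 3)
hood (array([650.9, 129.5]), array([100.4, 130.3]), 2.46) cloud (array([650.8, 129.9]), array([101. , 130.3]), 2.46) 61.98551585559703
bed (array([658. , -36.6]), array([102.8, 205.4]), 2.46) cloud (array([658. , -37.3]), array([103.3, 206.8]), 2.43) 11.636013840324399
blob 3629 178 272 142 181 (array([424.7, 268.4]), array([142.3,  60.2]), 79.01)
crop 158 122 (79, 134, 3)
tab 201 (array([412.2, 206.3]), array([11.8, 29.3]), 78.39) [413.172536   206.18827621  45.73819754]
low 3389 (array([424.2, 269.2]), array([139.6,  60.4]), 78.68) [427.21342749 271.89550739  11.60628474]
```

View pics/seg.png

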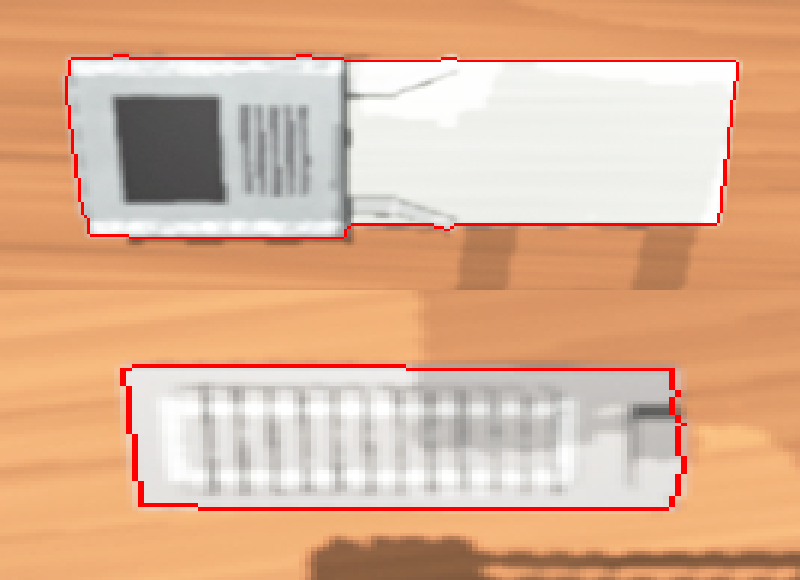

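Both fits match the stated sizes. The mouth is at about (653.6, 65.1) with yaw 92.45. The carrier tab is at (412.1, 206.3) with yaw 78.8. I'll grasp the tab across its thickness, keeping the tips above the 16 mm blocks.

```bash
cat >> h.py <<'E'
M=np.array([653.6,65.1]); YAW=92.45
ex=np.array([np.cos(np.radians(YAW)),np.sin(np.radians(YAW))]); ey=np.array([-ex[1],ex[0]])
def st(x,y=0,z=0): return [*(M+x*ex+y*ey),12+z]   # station coords -> world
def F(n=1):
    f=np.mean([ctrl.read_force() for _ in range(n)],0); return np.array([f[:2]@ex,f[:2]@ey,f[2]])
E
python3 - <<'E'
from h import *
o=[180,0,-11.2]
ctrl.movep([412.1,206.3,90],o); ctrl.move_l([412.1,206.3,21],velocity=80)
print(ctrl.read_force()); ctrl.grasp(30); print("gap",ctrl.read_finger_gap()*87,ctrl.read_grasp_force(),ctrl.read_position(),ctrl.read_force())
f0=np.array(ctrl.read_force()); ctrl.move_l([412.1,206.3,110],velocity=80); ctrl.pause(.2)
print("lift",ctrl.read_force(),ctrl.read_finger_gap()*87)
o=[180,0,YAW-90]
ctrl.movep(st(-188,0,90),o); 
s=ctrl.snapshot("scene"); print(ctrl.read_time_s(),ctrl.read_force())
cv2.imwrite("pics/s1.png",cv2.resize(s["img"][120:330,120:400][:,:,::-1],(800,600)))
E
```

```text
[0.09065666 0.29669071 0.03257648]
gap 11.50708430835221 29.999891817569733 [412.15796131 206.41519435  21.01723862] [-0.38213493 -0.12581862 -1.00496998]
lift [-0.28337066 -0.1230154  -3.12647845] 11.535251099927557
9.9667 [-1.03164611 -0.20030577 -2.53789781]
```

View pics/s1.png

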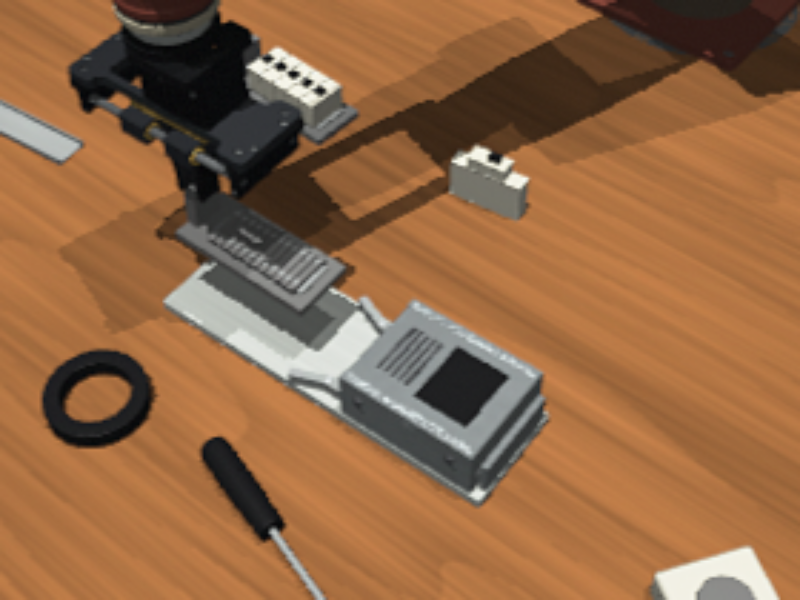

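The carrier hangs level from the gripper at about (265,250), above the bed and lined up with the hood. Now I'll lower it until it touches, re-seat it, and slide it gently between the rails.

Run:
```python
from h import *
o=[180,0,YAW-90]
ctrl.move_l(st(-188,0,25),o,velocity=80); f0=F(5)
z=25
while z>18:
    z-=.4; ctrl.move_l(st(-188,0,z),velocity=20); f=F(3)-f0
    if abs(f[2])>2.5: break
print("contact z",z,f,ctrl.read_time_s())
ctrl.ungrasp(); ctrl.pause(.2); f0=F(5); print("free",f0)
ctrl.move_l(st(-188,0,21),velocity=30)
ctrl.grasp(12); print("gap",ctrl.read_finger_gap()*87, F(3)-f0)
y=0; x=-188; log=[]; fb=F(5)
while x<-118:
    x+=2; ctrl.move_l(st(x,y,21),velocity=25); f=F(3)-f0; log.append(np.round([x,y,*f],1))
    if abs(f[1])>3: y+=np.clip(.15*f[1],-.6,.6)
    if f[0]<-12 or abs(f[1])>14: print("stop"); break
print(np.array(log)[::2]); print(ctrl.read_time_s())
s=ctrl.snapshot("top"); cv2.imwrite("pics/t1.png",cv2.resize(s["img"][125:185,165:305][:,:,::-1],(800,343),interpolation=cv2.INTER_CUBIC))
```

```text
contact z 20.600000000000016 [-1.93070985  2.70868316  5.3297847 ] 13.6833
free [-0.04182152  0.28545394  0.36627293]
gap 11.839046662331002 [-0.6942568  -0.04598329 -0.191969  ]
[[-1.86e+02  0.00e+00 -4.00e-01 -1.10e+00 -1.10e+00]
 [-1.82e+02  0.00e+00  1.00e-01 -4.00e-01  7.00e-01]
 [-1.78e+02  0.00e+00 -3.00e-01 -1.00e-01  1.00e-01]
 [-1.74e+02  0.00e+00  1.00e-01 -6.00e-01 -1.00e-01]
 [-1.70e+02  0.00e+00 -5.00e-01 -1.30e+00 -8.00e-01]
 [-1.66e+02  0.00e+00 -5.00e-01 -4.00e-01 -3.00e-01]
 [-1.62e+02  0.00e+00  0.00e+00  1.00e-01 -1.00e+00]
 [-1.58e+02  0.00e+00 -4.00e-01 -9.00e-01 -1.40e+00]
 [-1.54e+02  0.00e+00 -8.00e-01 -4.00e-01 -2.00e-01]
 [-1.50e+02  0.00e+00 -6.00e-01  2.00e-01 -7.00e-01]
 [-1.46e+02  0.00e+00  0.00e+00 -4.00e-01 -5.00e-01]
 [-1.42e+02  0.00e+00 -5.00e-01 -1.30e+00  7.00e-01]
 [-1.38e+02  0.00e+00 -8.00e-01 -1.40e+00 -1.20e+00]
 [-1.34e+02  0.00e+00 -0.00e+00  2.00e-01 -3.00e-01]
 [-1.30e+02  0.00e+00 -1.00e+00  1.00e-01 -1.50e+00]
 [-1.26e+02  0.00e+00 -1.30e+00 -1.40e+00 -7.00e-01]
 [-1.22e+02  0.00e+00 -9.00e-01 -2.00e-01 -4.00e-01]
 [-1.18e+02  0.00e+00 -2.00e-01  1.00e-01 -5.00e-01]]
25.4583
```

View pics/t1.png

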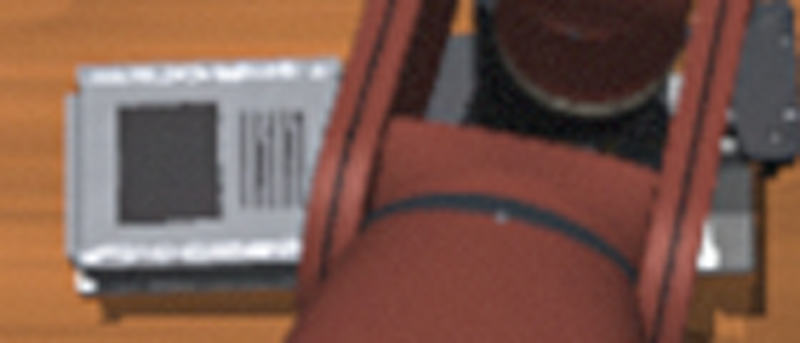

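The arm hides the carrier in this view (only the hood shows, at (200,160)), but the slide forces stayed under 2 N. So the nose is about 16 mm under the hood with no rail contact. I'll release, close the fingers behind the tail, and push while feeling for the stop.

Run:
```python
from h import *
ctrl.ungrasp(); ctrl.move_l(st(-118,0,62),velocity=120); ctrl.move_l(st(-165,0,62),velocity=150)
ctrl.grasp(20); ctrl.move_l(st(-165,0,8),velocity=100); ctrl.pause(.15); f0=F(8); print(ctrl.read_time_s(),f0,ctrl.read_finger_gap())
x=-165; log=[]; hist=[]; hit=0
while x<-48:
    dx=6 if x<-106 else (1.5 if not hit else .5)
    x+=dx; ctrl.move_l(st(x,0,8),velocity=30 if dx>1 else 10); f=F(4)-f0; log.append(np.round([x,*f],1))
    if -f[0]>5.5: hit=hit or x
    if -f[0]>11 or abs(f[1])>10 or abs(f[2])>12: break
    if ctrl.read_time_s()>56: print("time");break
for l in log: print(*l)
print(ctrl.read_time_s(),hit,ctrl.read_position())
```

```text
30.2083 [-0.2231059  -0.08611274  0.72876025] 0.005920243669856759
-159.0 1.0 0.4 -1.1
-153.0 -0.2 0.4 -0.5
-147.0 0.6 -0.5 -1.3
-141.0 -0.3 0.0 -0.8
-135.0 0.3 0.1 -0.6
-129.0 -0.2 -0.3 -0.4
-123.0 -0.5 0.5 -0.3
-117.0 0.3 0.7 -1.2
-111.0 0.8 -0.6 -1.5
-105.0 -0.2 -0.4 -0.9
-103.5 -0.5 0.0 -0.2
-102.0 -0.8 0.1 -1.3
-100.5 -0.6 0.2 -0.7
-99.0 -0.8 -0.3 -0.9
-97.5 0.4 -0.5 0.5
-96.0 -0.7 -0.5 -0.6
-94.5 -0.1 1.0 -0.7
-93.0 -0.4 0.2 -0.6
-91.5 -0.8 0.6 -0.9
-90.0 -0.9 0.5 -0.4
-88.5 -0.9 1.3 -0.3
-87.0 -0.2 -0.0 -0.1
-85.5 -0.2 -0.6 -1.1
-84.0 0.1 0.4 -0.7
-82.5 0.0 -0.3 -2.1
-81.0 -0.4 1.2 -1.2
-79.5 -1.4 -0.5 -1.2
-78.0 -0.4 0.0 -0.7
-76.5 -1.6 -0.2 -0.7
-75.0 -1.1 1.1 -1.2
-73.5 -0.8 0.4 -1.3
-72.0 -0.3 0.8 -1.2
-70.5 -0.1 0.8 -1.4
-69.0 -1.1 -0.1 -0.5
-67.5 -0.0 -0.9 -0.0
-66.0 -1.3 0.8 -0.4
-64.5 -0.8 0.3 -0.8
-63.0 -1.0 0.4 -0.6
-61.5 -0.7 -0.9 -0.4
-60.0 0.1 -0.4 -0.8
-58.5 -0.7 -0.2 -0.1
-57.0 -0.8 -0.5 -1.1
-55.5 -0.9 -0.3 -0.5
-54.0 -1.0 -0.9 -0.6
-52.5 -0.2 0.2 -0.4
-51.0 -1.2 0.4 -1.0
-49.5 -0.9 -0.3 -0.6
-48.0 -0.8 -0.3 -0.3
43.2083 0 [655.62019867  17.14541784  19.97709848]
```

There's been no clear contact so far. I need to see where the carrier is relative to the fingers.

Run:
```python
from h import *
s=ctrl.snapshot("scene"); a=s["img"][150:320,180:350]
cv2.imwrite("pics/s2.png",cv2.resize(a[:,:,::-1],(600,600),interpolation=cv2.INTER_CUBIC))
W=cloud(s).reshape(-1,3); d=W[:,:2]-M; X=d@ex; Y=d@ey; Z=W[:,2]-12
m=(abs(Y)<20)&(X<-2)&(X>-160)&(Z>3)&(Z<45)
for lo in range(-160,0,6):
    q=m&(X>=lo)&(X<lo+6); 
    if q.sum(): print(lo,q.sum(),np.round(np.percentile(Z[q],[5,50,95])))
```

```text
-160 3 [4. 4. 5.]
-154 3 [3. 3. 4.]
-148 2 [3. 4. 5.]
-142 2 [3. 4. 4.]
-136 2 [4. 4. 4.]
-130 1 [4. 4. 4.]
-124 1 [4. 4. 4.]
-118 1 [5. 5. 5.]
-112 3 [3. 4. 5.]
-106 1 [4. 4. 4.]
-100 4 [3. 3. 4.]
-94 2 [3. 3. 3.]
-88 1 [4. 4. 4.]
-82 4 [3. 3. 5.]
-76 1 [4. 4. 4.]
-64 2 [ 6. 20. 35.]
-58 6 [32. 36. 40.]
-52 9 [ 3. 35. 39.]
-46 5 [34. 42. 44.]
-40 18 [ 8. 26. 44.]
-34 41 [ 8. 25. 44.]
-28 90 [ 6. 19. 43.]
-22 24 [ 7.  9. 11.]
```

View pics/s2.png

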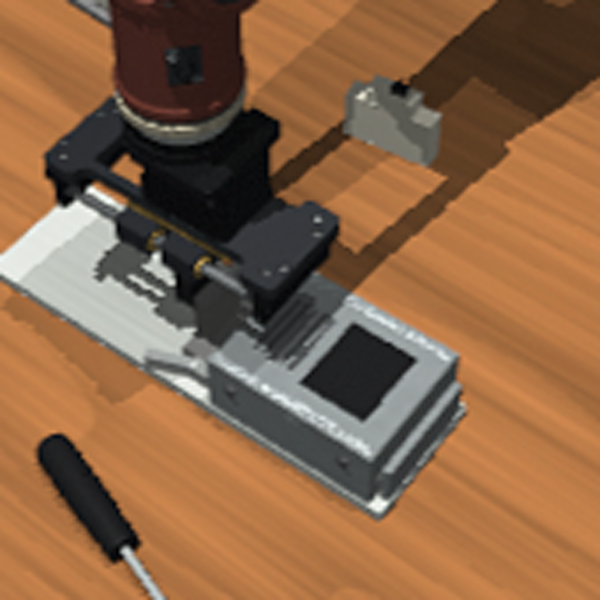

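The carrier is sliding ahead of the fingers. The tab is at about (215,325), centred near x=-33, so the stop must be close. Friction is only about 1 N. I'll keep pushing.

Run:
```python
from h import *
f0=np.array([-.22,-.09,.73]); x=-48; hit=0
while x<-28:
    dx=1 if not hit else .5
    x+=dx; ctrl.move_l(st(x,0,8),velocity=12); f=F(4)-f0; print(x,*np.round(f,1))
    if -f[0]>3: hit=hit or x
    if -f[0]>11 or abs(f[1])>10 or abs(f[2])>12: break
    if ctrl.read_time_s()>56: print("time");break
print(ctrl.read_time_s(),hit)
```

```text
-47 -4.7 0.1 -1.1
-46.5 -6.3 -0.3 -0.5
-46.0 -5.7 0.6 -1.4
-45.5 -6.6 0.8 -0.9
-45.0 -7.0 0.1 -0.7
-44.5 -8.6 0.4 -0.2
-44.0 -9.3 0.6 -1.0
-43.5 -10.0 -0.2 -0.7
-43.0 -11.0 0.9 0.0
-42.5 -12.8 0.6 0.5
45.7583 -47
```

Run:
```python
from h import *
f0=np.array([-.22,-.09,.73])
print(st(-42.5,0,8),ctrl.read_position())
for x in(-44,-46,-48,-50): ctrl.move_l(st(x,0,8),velocity=10); print(x,np.round(F(4)-f0,1))
ctrl.move_l(st(-75,0,8),velocity=100); ctrl.move_l(st(-75,0,75),velocity=150)
ctrl.movep(st(-110,65,260),[180,0,YAW-90]); print(ctrl.read_time_s())
s=ctrl.snapshot("wrist"); W=cloud(s).reshape(-1,3); d=W[:,:2]-M; X=d@ex; Y=d@ey; Z=W[:,2]-12
q=(abs(Y)<14)&(X<-3)&(X>-160)&(Z>37)&(Z<50); print("tab",q.sum(),np.percentile(X[q],[2,50,98]),np.percentile(Y[q],[2,50,98]),np.median(Z[q]))
q=(abs(Y)<50)&(X>-20)&(Z>44)&(Z<58); print("hood front",np.percentile(X[q],[.5,2]))
q=(abs(Y)<40)&(X<-1)&(X>-100)&(Z>5)&(Z<12);print("base",q.sum(),np.percentile(X[q],[1,99]),np.percentile(Y[q],[1,99]))
cv2.imwrite("pics/w2.png",cv2.resize(s["img"][:250][:,:,::-1],(800,390)))
s=ctrl.snapshot("scene"); W=cloud(s).reshape(-1,3); d=W[:,:2]-M; X=d@ex; Y=d@ey; Z=W[:,2]-12
q=(abs(Y)<20)&(X<-3)&(X>-160)&(Z>15)&(Z<50); print("tab scene",q.sum(),np.percentile(X[q],[2,50,98]))
```

```text
[np.float64(655.4167703150337), np.float64(22.63884898377797), 20] [655.91652592  19.68342443  20.54229697]
-44 [-9.3  0.2  0.3]
-46 [-7.5  0.4 -0.3]
-48 [-2.9  0.2 -0. ]
-50 [ 0.2  0.3 -0.6]
48.925
tab 206 [-40.96612149 -35.51445287 -29.29072553] [-12.81136701   0.22771271  13.56418035] 45.489456553306894
hood front [-0.12229947  1.06770571]
base 837 [-40.91642492  -1.37337846] [-38.77712838  39.83910112]
tab scene 139 [-37.87481908 -28.60787428 -25.74074674]
```

View pics/w2.png

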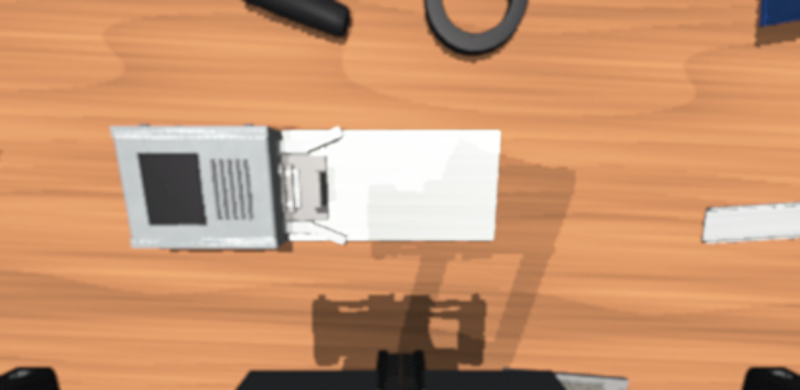

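The tail is at about -41 mm (pixel column 328), square between the rails, so the nose is at about +99 mm. The contact gave about 2.5 mm at 11 N, which matches the sprung stop. The carrier is home and the arm is clear, so I'm handing in.

```bash
python3 -c "
from plant import ctrl
print(ctrl.sign_off(),ctrl.read_time_s())"
```

```text
the job is handed in; nothing more can be done
the job is handed in; nothing more can be done
```

I pushed the low carrier home against the hidden stop, about 99 mm deep at a peak push of about 13 N, then let go and handed the job in with the arm clear at about 49 s; the tall carrier and the other things were not touched.

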